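# Nest the parts dishes and cover them with the dust dome

## Robot

A 6-joint arm with a two-finger parallel gripper is mounted at the origin on the work surface. World frame = base frame: x ahead of the robot, y to its left, z up, the work surface at z = 0. Lengths are in m, angles in rad, forces in N, time in s.
With the tool pointing down it reaches from about 0.35 to 0.975 m from the base axis. Payload 4.9 kg.
Tool frame: the origin (TCP) lies at the very end of the fingers, on their centre line; the grasp point (between the pads) lies 19 mm behind it; z points along the fingers, y is the line along which they close (so a half turn about z gives the same grasp; the last joint's range is limited). The gripper opens to 85 mm and grips with 20 to 120 N. Pads are 22 mm wide; open, the fingers measure 114 mm over their backs; the gripper's body (76 mm by 85 mm) begins 54 mm behind the grasp point. The pads swing forward as they close: fully open they stand 13 mm farther back than shut.
Start: joints at [1.153, 0.053, 1.613, -0, 1.476, -0.119], TCP at [0.184, 0.597, 0.201] pointing down, gripper open.
Joint ranges: [-3.01, 3.01], [-1.01, 2.22], [0.06, 2.58], [-1.02, 4.17], [0.09, 2.62], [-3.14, 3.14]. Speed limits (rad/s): [2.57, 2.57, 3.14, 3.14, 3.14, 3.14].

## Interface

Orientations are given as a 3x3 rotation matrix whose columns are the frame's x, y, z axes.
In Python, from bench import manip gives the robot as it stands.
- The arm moves only by the tool move_arm, never from a script. Its argument "targets" is one flat list of numbers, 7 for each row, row after row: the turn, a rotation vector about the tool's x, y, z in degrees, then the shift along the tool's x, y, z in mm, then the finger opening in mm, from 0 to 85.4. A call has 1 to 20 rows; each row is the pose to reach, as a shift and turn from the pose commanded when the call began, along the tool's axes at that moment; what a row does not reach only later rows make up. A row lasts 1/8 s, in which the tool goes at most 62.5 mm and 10.7 degrees, less where a joint would pass 70% of its speed; a pose out of reach is approached as far as the arm can. A call with a gripper value outside its range is refused whole. The fingers move at their own pace and stop on an object; "grip_force" is the grip in N (left out, the last holds). Time passes only in rows, so rows that repeat a pose let the fingers close. It gives the time, the measured TCP pose, the force, the opening and the grip force at its end, in the units of the state.
- manip.sense(): the state, without advancing time (a new reading comes with each control period).
- manip.capture(name): name is "side" or "top" or "wrist"; returns a dict with "color" (420x560x3 uint8, red, green, blue), "z_map" (420x560 float32, m along the optical axis (not along the pixel's ray), 0 where there is no reading), "intrinsics" (3x3 intrinsics, pixels), "dist_coeffs" ([k1, k2, p1, p2, k3] as OpenCV has them; the pictures are not rectified), "rvec" (rotation vector, rad) and "tvec" (3), from world to camera coordinates, as OpenCV has them; the wrist camera has in their place "hand_eye" (4x4, takes a point from camera to tool coordinates, whose origin is the TCP and whose axes are the flange's). Camera axes: x right, y down, z forward; pixel columns grow to the right and rows downward; lengths in m; the calibration is good to about 2 mm. A picture is of the moment at which its call begins: read the wrist's pose just before it.
- manip.close_job(): hands the job in; it is judged then, once.
The state is a dict: "time": time; "joint_positions": joint angles; "qvel": joint speeds; "effort": joint torques, N m; "eef_pos": TCP position; "tcp_rot": TCP orientation; "ft_force": force on the tool from outside, world axes, zero at the start; "wrist_torque": the same for the moment, N m; "gripper_width": finger opening in m; "grasp_force": force on a finger pad.
Only numpy, scipy, OpenCV 4.12 (cv2) and the standard library are available. Lean on these libraries where they do the work, as an engineer would, in place of code of your own. Each camera call takes 0.05 s, during which the arm holds its last target. There are 200 camera calls.

## Task

Put the opened job safely away: set the widest of the three aluminium dishes in the middle of the round wooden base, then the middle dish in its hollow, then the narrowest dish in that one, then stand the brass barrel in the top dish, and last cover the whole stack with the glass dome so that it stands level inside the rim of the base. Move them one at a time, set the glass down gently, and do not disturb the watch movement in its black holder.

Things in the scene. Friction and masses are not known exactly. Their poses are not given: they have to be found in the camera images.
- base: Fixed round dark-wood base of the dust dome, 140 mm in diameter, the target of the stack: a flat grey felt floor (128 mm across) 12 mm above the bench, inside a raised rim 6 mm thick whose top is 16 mm above the bench. Origin: centre of its underside, on the bench; z up
- dish_wide: The widest of three plain turned aluminium parts dishes: round, 66 mm in diameter, 22 mm high, loose, standing open side up on the bench. Solid below; its top has a round hollow 61 mm in diameter and 5 mm deep (hollow floor 17 mm above its underside, rim 2.5 mm thick). About 150 g. Origin: centre of the underside, z up
- dish_middle: The middle one of three plain turned aluminium parts dishes: round, 50 mm in diameter, 22 mm high, loose, standing open side up on the bench. Solid below; its top has a round hollow 45 mm in diameter and 5 mm deep (hollow floor 17 mm above its underside, rim 2.5 mm thick). About 90 g. Origin: centre of the underside, z up
- dish_narrow: The narrowest of three plain turned aluminium parts dishes: round, 36 mm in diameter, 22 mm high, loose, standing open side up on the bench. Solid below; its top has a round hollow 31 mm in diameter and 5 mm deep (hollow floor 17 mm above its underside, rim 2.5 mm thick). About 50 g. Origin: centre of the underside, z up
- barrel: Loose brass clock barrel standing upright on the bench: a plain drum 20 mm in diameter with its flat top 18 mm above its underside, a toothed flange 22 mm in diameter and 3 mm high at the bottom, and on top a steel arbor pin 5 mm in diameter that reaches 24 mm. About 40 g. Origin: centre of the underside, z up
- dome: Loose clear-glass dust dome standing on the bench, open below: 110 mm outer and 102 mm inner diameter at the foot, glass 90 mm high outside and 84 mm inside, rounded off at the shoulder above 60 mm (flat top 72 mm across); on top a black upright round knob 24 mm in diameter from 93 to 119 mm above the foot, by which it is lifted. About 250 g. Origin: centre of the open foot, z up
- movement: A bystander not to be moved: a watch movement (brass disc) in a black holder 50 mm (its x) by 34 mm (its y), 18 mm high, standing loose on the bench among the dishes. Origin: centre of the underside, z up

How it is judged:
By the outcome, as a careful person would: the job done as asked, in the order asked, and still so for the second after the job is handed in, with the robot touching nothing.
It also fails if it takes over 134 s, if anything falls off the work surface, if the arm or the gripper's body presses on something with over 40 N, if the wrist force passes 120 N, or if a joint passes its speed limit or range.

## Working session

There is one attempt and no reset: what is moved stays moved. The work goes in short steps, Python scripts to look and compute and a tool call to move; the robot and the scene stay as the last step left them, time stands still between calls to the robot, and variables do not carry over. Pictures are saved under pics/ and viewed, at most 14 in all, crops included, and the job is handed in when it is done.

Besides the shell and the picture viewer there is one more tool, called after "Call:" as name(argument=value, ...) on one line, values as JSON. move_arm: Moves the arm, as the interface text tells. Its arguments: {"type":"object","properties":{"targets":{"type":"array"},"grip_force":{"type":"number"}},"required":["targets"]}

```bash
mkdir -p pics
cat > h.py <<'E'
import numpy as np, cv2
from bench import manip
def cap(n):
    s=manip.sense(); c=manip.capture(n)
    if n=="wrist":
        T=np.eye(4);T[:3,:3]=np.array(s["tcp_rot"]);T[:3,3]=s["eef_pos"]; M=T@np.array(c["hand_eye"])
    else:
        R=cv2.Rodrigues(np.array(c["rvec"],float))[0]; M=np.eye(4); M[:3,:3]=R.T; M[:3,3]=-R.T@np.array(c["tvec"]).ravel()
    c["M"]=M; return c
def cloud(c):
    h,w=c["z_map"].shape; u,v=np.meshgrid(np.arange(w),np.arange(h))
    p=cv2.undistortPoints(np.stack([u,v],-1).reshape(-1,1,2).astype(float),np.array(c["intrinsics"],float),np.array(c["dist_coeffs"],float)).reshape(h,w,2)
    z=c["z_map"][...,None]; P=np.concatenate([p*z,z],-1)
    W=P@c["M"][:3,:3].T+c["M"][:3,3]; W[c["z_map"]==0]=np.nan; return W
def save(c,f): cv2.imwrite("pics/"+f,c["color"][...,::-1])
E
python3 - <<'E'
from h import *
np.set_printoptions(precision=4,suppress=True)
s=manip.sense();print(s["time"],s["eef_pos"],s["tcp_rot"],s["gripper_width"],s["ft_force"])
for n in("top","side"):
    c=cap(n);save(c,n+".png");np.save(n+"_W.npy",cloud(c));print(n,c["M"][:3,3])
E
```

```text
0.0 [0.1837 0.5967 0.1996] [[-0.9557  0.2944 -0.0008]
 [ 0.2944  0.9557 -0.0018]
 [ 0.0002 -0.002  -1.    ]] 0.085498280180551 [ 0.9669  0.1702 -0.3023]
top [0.4756 0.0007 1.1429]
side [0.3537 0.5715 0.6864]
```

View pics/top.png

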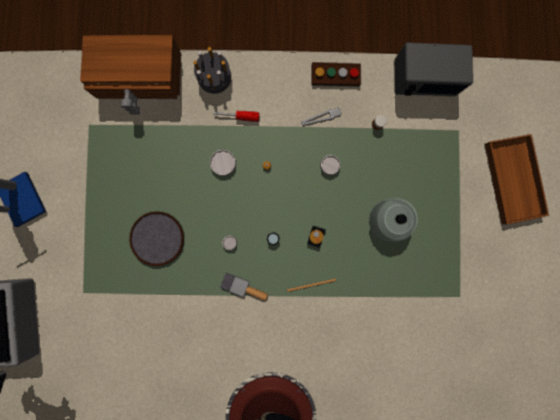

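View pics/side.png

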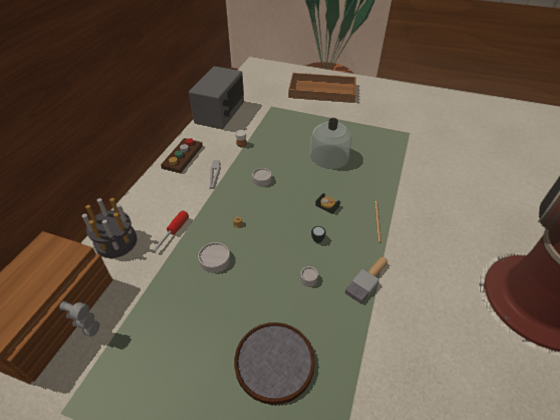

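The top view shows the base at (157,239), wide dish (223,163), middle dish (330,165), narrow dish (230,243), barrel (267,166), dome at about (395,220) and movement (316,237). The dark object at (273,239) is a distractor. Next I measure them.

Run:
```python
from h import *
np.set_printoptions(precision=4,suppress=True)
W=np.load("top_W.npy");S=np.load("side_W.npy")
print("bench z",np.nanmedian(W[270:290,120:200,2]))
px=dict(base=(157,239,32,.006),wide=(223,163,17,.012),mid=(330,165,14,.012),nar=(230,243,12,.012),barrel=(267,166,9,.01),loupe=(273,239,11,.008),mov=(316,237,16,.008),dome=(395,220,32,.02),knob=(401,218,9,.09))
for k,(u,v,r,t) in px.items():
    c0=W[v-r:v+r+1,u-r:u+r+1].reshape(-1,3); m=c0[c0[:,2]>t]
    if len(m)<3: print(k,"few",np.nanmax(c0[:,2]));continue
    (cx,cy),rad=cv2.minEnclosingCircle(m[:,:2].astype(np.float32))
    # side cloud
    n=S.reshape(-1,3);n=n[(np.hypot(n[:,0]-cx,n[:,1]-cy)<rad+.02)&(n[:,2]>t)]
    e=cv2.minEnclosingCircle(n[:,:2].astype(np.float32)) if len(n)>3 else None
    print(k,len(m),"top",np.array([cx,cy,rad]),m.mean(0),m[:,2].max(),"side",len(n),np.round(e[0],4) if e else 0,round(e[1],4) if e else 0,n[:,2].max() if e else 0)
```

```text
bench z 0.001216127201481898
base 2376 top [0.46   0.2972 0.1109] [0.4554 0.2959 0.0137] 0.022552781354465257 side 5163 [0.4551 0.299 ] 0.0707 0.018240418757509147
wide 531 top [0.6514 0.1313 0.0332] [0.6512 0.1317 0.019 ] 0.028935872619062275 side 672 [0.6513 0.133 ] 0.0336 0.023822836268655
mid 306 top [ 0.6491 -0.1441  0.0254] [ 0.6488 -0.1444  0.0193] 0.027355884656095064 side 232 [ 0.6494 -0.1418] 0.0263 0.02184422344071335
nar 161 top [0.447  0.1108 0.018 ] [0.4469 0.1106 0.019 ] 0.02782723442492907 side 241 [0.4468 0.1118] 0.0188 0.022822619737862593
barrel 48 top [0.6457 0.0186 0.0097] [0.6453 0.0189 0.0183] 0.025519934689321566 side 57 [0.6467 0.0204] 0.0109 0.023707482175409744
loupe 127 top [0.4587 0.0055 0.0201] [0.4581 0.0004 0.0295] 0.03489566643336883 side 179 [0.4577 0.0018] 0.0167 0.030552071900304623
mov 259 top [ 0.4572 -0.1054  0.0369] [ 0.4644 -0.1094  0.0168] 0.02440777708882247 side 241 [ 0.4659 -0.1079] 0.0298 0.018489836808000093
dome 1626 top [ 0.5106 -0.2991  0.055 ] [ 0.5087 -0.2907  0.0831] 0.1251963188628964 side 1453 [ 0.509  -0.2954] 0.0547 0.11838543992041017
knob 299 top [ 0.512  -0.307   0.0311] [ 0.5121 -0.3043  0.1002] 0.1251963188628964 side 117 [ 0.5152 -0.2923] 0.0348 0.11838543992041017
```

Call:
move_arm(targets=[0,0,-17,-583,-306,0,85,0,0,-17,-583,-306,0,85,0,0,-17,-583,-306,0,85,0,0,-17,-583,-306,0,85,0,0,-17,-583,-306,0,85,0,0,-17,-583,-306,0,85,0,0,-17,-583,-306,0,85,0,0,-17,-583,-306,0,85,0,0,-17,-583,-306,0,85,0,0,-17,-583,-306,0,85,0,0,-17,-583,-306,0,85,0,0,-17,-583,-306,0,85,0,0,-17,-583,-306,0,85,0,0,-17,-583,-306,0,85,0,0,-17,-583,-306,0,85])

```text
time: 1.98
eef_pos: [0.6505, 0.1342, 0.201]
tcp_rot: [[-1.0, 0.001, 0.0], [0.001, 1.0, 0.0], [-0.0, 0.0, -1.0]]
ft_force: [0.4, 0.2, -0.2]
gripper_width: 0.0851
grasp_force: 0.0
```

```bash
cat >> h.py <<'E'
def wrist(f,xy,r,t0=.012,t1=.03):
    np.set_printoptions(precision=4,suppress=True)
    s=manip.sense();print(s["time"],"tcp",s["eef_pos"],"R",np.array(s["tcp_rot"]).ravel(),s["gripper_width"],"F",s["ft_force"])
    c=cap("wrist"); save(c,f) if f else 0
    W=cloud(c).reshape(-1,3); m=W[(np.hypot(W[:,0]-xy[0],W[:,1]-xy[1])<r)&(W[:,2]>t0)&(W[:,2]<t1)]
    (x,y),rad=cv2.minEnclosingCircle(m[:,:2].astype(np.float32)); lo,hi=np.percentile(m,[.5,99.5],axis=0)
    print("circle",x,y,rad,"box",(lo+hi)/2,hi-lo,len(m),"top z",np.percentile(m[:,2],[5,50,95]))
    return c
E
python3 - <<'E'
from h import *
c=wrist("w1.png",(.651,.132),.045)
print(c["hand_eye"])
E
```

```text
1.975 tcp [0.6505 0.1342 0.201 ] R [-1.      0.0006  0.0001  0.0006  1.      0.0001 -0.0001  0.0001 -1.    ] 0.08505067650379755 F [ 0.4422  0.1535 -0.2238]
circle 0.6497440934181213 0.13159224390983582 0.03322804719209671 box [0.6489 0.1316 0.0194] [0.0632 0.0622 0.0102] 3034 top z [0.017  0.0184 0.0234]
[[-0.0011 -0.9445 -0.3286  0.0858]
 [ 1.     -0.0011 -0.0001  0.0002]
 [-0.0003 -0.3286  0.9445 -0.1742]
 [ 0.      0.      0.      1.    ]]
```

View pics/w1.png

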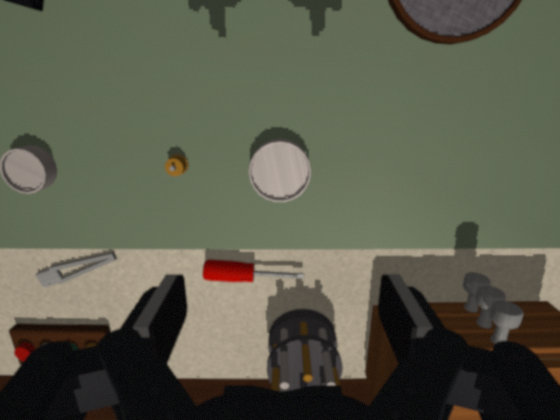

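The wrist view shows the wide dish at (280,170) and the open fingertips at about (170,280) and (395,280). Next I find how far behind the TCP the open fingertips sit.

Run:
```python
from h import *
c=cap("wrist");W=cloud(c);z0=.201
for a,b in((120,190),(375,440)):
    p=W[270:340,a:b].reshape(-1,3);p=p[p[:,2]>.12]; print(len(p),(p[:,2].min()-z0)*1e3,np.percentile(p[:,2]-z0,[1,5,20])*1e3,p[:,:2].min(0)-[.6505,.1342],p[:,:2].max(0)-[.6505,.1342])
```

```text
3151 44.48333737068419 [45.94526057 49.50386367 56.26088905] [-0.01593493 -0.05693379] [ 0.01055289 -0.0416895 ]
3080 44.191452047771364 [46.07816987 49.43590605 56.17154441] [-0.01487335  0.04180789] [0.01067984 0.05644297]
```

```bash
python3 - <<'E'
from h import *
np.set_printoptions(precision=1,suppress=True)
c=cap("wrist");W=cloud(c);print(c["intrinsics"])
for u in(150,165,175,183):
    for v in range(262,345,8): print(u,v,c["color"][v,u],(W[v,u]-[.6505,.1342,.201])*1e3, c["z_map"][v,u])
E
python3 - <<'E'
import cv2;i=cv2.imread("pics/w1.png");cv2.imwrite("pics/w1c.png",cv2.resize(cv2.convertScaleAbs(i[240:420,60:280],alpha=3),None,fx=3,fy=3))
E
```

```text
[[342.9   0.  282.2]
 [  0.  342.9 206.3]
 [  0.    0.    1. ]]
150 262 [176 165 143] [ 117.3 -163.4 -200.5] 0.420708
150 270 [173 161 140] [ 128.  -164.6 -199.8] 0.42352048
150 278 [174 162 141] [ 139.2 -165.9 -199.3] 0.42676648
150 286 [159 149 130] [ 150.8 -167.5 -199.4] 0.43066093
150 294 [14 15 14] [ -7.8 -53.   57.1] 0.13617791
150 302 [54 53 52] [-11.2 -48.8  67.5] 0.12530547
150 310 [57 55 54] [-12.2 -46.5  73.5] 0.119254254
150 318 [58 56 54] [-11.6 -45.2  77.2] 0.11595891
150 326 [18 17 16] [-11.5 -43.8  81.3] 0.1121475
150 334 [25 21 22] [ -9.1 -43.8  82.2] 0.11205223
150 342 [13 13 12] [ -5.3 -44.5  81.7] 0.11386027
165 262 [168 158 138] [ 116.6 -144.3 -199.3] 0.4193491
165 270 [173 162 141] [ 128.  -145.8 -199.7] 0.42344978
165 278 [64 60 57] [-11.9 -48.2  51.7] 0.13997097
165 286 [57 54 52] [-12.2 -46.1  58.1] 0.13385256
165 294 [47 44 42] [-11.9 -44.5  63.3] 0.12903371
165 302 [10 10  9] [-12.1 -42.8  68.6] 0.1239014
165 310 [8 6 4] [ -9.5 -42.7  69.8] 0.12370613
165 318 [ 7 11  7] [ -7.5 -42.3  71.8] 0.122487016
165 326 [6 3 3] [ -4.5 -42.5  72.4] 0.122894965
165 334 
[... 526 characters left out ...]
42.9  61.7] 0.13582003
175 334 [14 15 13] [  6.5 -42.7  63.4] 0.13501875
175 342 [84 77 67] [  8.9 -42.4  65.2] 0.1340563
183 262 [178 165 144] [ 117.3 -122.5 -200.7] 0.42083037
183 270 [171 160 139] [ 127.9 -123.3 -199.7] 0.42336792
183 278 [60 58 50] [ -8.4 -42.8  45.8] 0.14674623
183 286 [25 23 21] [ -5.1 -42.8  46.9] 0.14669822
183 294 [10  4  7] [ -1.8 -42.9  47.9] 0.14688691
183 302 [ 6 12 10] [  0.6 -42.4  50.3] 0.14537503
183 310 [ 7  7 12] [  4.7 -42.9  50.3] 0.14678644
183 318 [18 17 13] [  6.7 -42.3  53.1] 0.14481926
183 326 [141 131 115] [ 211.8 -131.7 -199.3] 0.45058823
183 334 [167 157 136] [ 225.6 -133.4 -200.3] 0.45604554
183 342 [169 158 138] [ 238.4 -134.6 -199.7] 0.4597626
```

View pics/w1c.png

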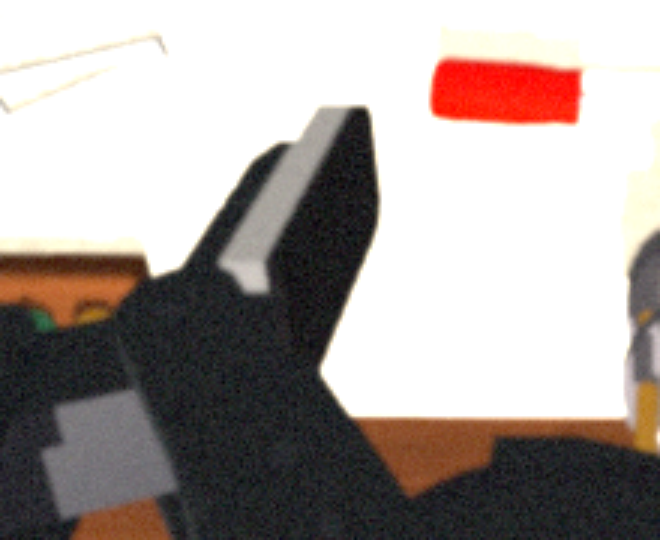

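The finger pad spans about 44 to 82 mm behind the reported TCP, though 13 mm is expected. I cross-check with the side and top cameras.

Run:
```python
from h import *
np.set_printoptions(precision=1,suppress=True)
for n in("side","top"):
    c=cap(n);W=cloud(c);d=(W-[.6505,.1342,.201])*1e3
    m=(abs(d[...,0])<25)&(abs(d[...,1])<70)&(d[...,2]>-60)&(d[...,2]<150)
    print(n,m.sum())
    if m.sum():
        for lo in range(-60,150,15):
            k=m&(d[...,2]>=lo)&(d[...,2]<lo+15)
            if k.sum():print(lo,k.sum(),d[k].min(0),d[k].max(0))
    save(c,n+"2.png")
```

```text
side 2030
30 18 [ -8.6 -42.8  41.7] [ 8.  49.9 44.7]
45 163 [-10.8 -56.   45.1] [12.5 57.3 59.9]
60 192 [-11.  -55.2  60. ] [12.1 58.1 74.9]
75 150 [-12.7 -69.8  75. ] [ 8.9 69.3 89.9]
90 262 [-16.4 -69.8  90.4] [ 12.8  69.5 105. ]
105 335 [-17.3 -69.6 105. ] [  8.4  70.  120. ]
120 413 [-19.6 -68.9 120.1] [ 13.9  70.  134.9]
135 497 [-19.3 -67.7 135. ] [ 13.4  69.8 150. ]
top 379
45 10 [-10.6 -56.   48.7] [-4.9 52.8 59.9]
60 13 [-10.3 -56.5  60.2] [-2.6 45.9 73.3]
75 10 [-11.1 -56.2  76.7] [-6.3 54.5 89. ]
90 95 [-12.9 -69.1  90.9] [  3.2  68.7 105. ]
105 39 [-15.3 -69.8 105.2] [ 16.7  70.  119.1]
120 42 [-11.4 -69.8 123.7] [  9.8  69.2 134.8]
135 170 [-13.1 -69.7 135.1] [ 14.8  66.6 149.9]
```

View pics/side2.png

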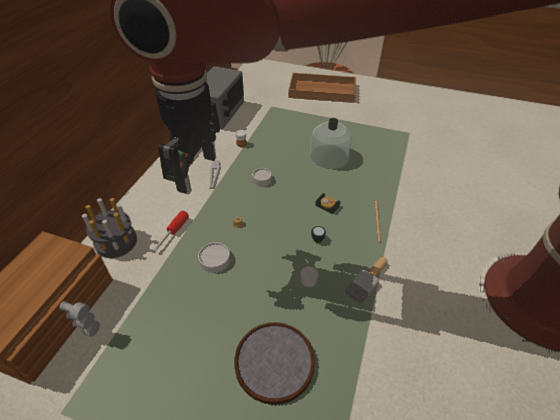

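Both fixed cameras agree: the open fingertips are about 43 mm above the reported TCP. I'll use that empirical offset and watch the forces.

Call:
move_arm(targets=[0,0,0,0,-2.5,50,85,0,0,0,0,-2.5,100,85,0,0,0,0,-2.5,150,85,0,0,0,0,-2.5,185,85,0,0,0,0,-2.5,200,85,0,0,0,0,-2.5,210,85,0,0,0,0,-2.5,215,85,0,0,0,0,-2.5,215,85,0,0,0,0,-2.5,215,85])

```text
time: 3.35
eef_pos: [0.652, 0.1308, -0.0129]
tcp_rot: [[-1.0, 0.002, 0.002], [0.002, 1.0, 0.0], [-0.002, 0.0, -1.0]]
ft_force: [0.2, -1.2, -0.2]
gripper_width: 0.0849
grasp_force: 0.0
```

Run:
```python
from h import *
c=cap("side");s=manip.sense();print(s["eef_pos"],s["ft_force"])
W=cloud(c);d=(W-s["eef_pos"])*1e3
m=(abs(d[...,0])<25)&(abs(d[...,1])<60)&(d[...,2]>38)&(d[...,2]<80)
print(np.nanpercentile(d[m][:,2],[0,1,5]))
i=c["color"][...,::-1][170:320,130:330]
cv2.imwrite("pics/s3.png",cv2.resize(i,None,fx=3,fy=3,interpolation=cv2.INTER_CUBIC))
```

```text
[ 0.65190956  0.13079137 -0.01299722] [-1.94640656  0.4008839   0.34402866]
[40.80024317 43.65602024 45.93381206]
```

View pics/s3.png

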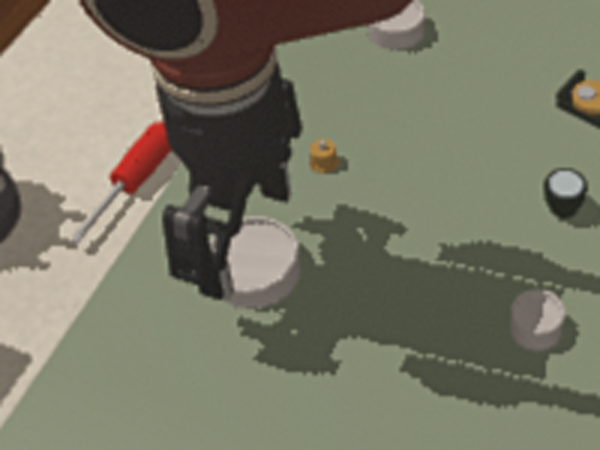

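The open fingers straddle the wide dish and sit above its rim; the parallax matches. Now I lower and grip.

Call:
move_arm(targets=[0,0,0,0.5,1,8,85,0,0,0,0.5,1,16,85,0,0,0,0.5,1,16,85,0,0,0,0.5,1,16,60,0,0,0,0.5,1,16,60,0,0,0,0.5,1,16,60,0,0,0,0.5,1,16,60,0,0,0,0.5,1,16,60,0,0,0,0.5,1,16,60], grip_force=40)

```text
time: 4.53
eef_pos: [0.651, 0.1318, -0.0298]
tcp_rot: [[-1.0, 0.002, 0.001], [0.002, 1.0, 0.0], [-0.001, 0.0, -1.0]]
ft_force: [1.1, -0.2, 3.0]
gripper_width: 0.0648
grasp_force: 44.7
```

Call:
move_arm(targets=[0,0,0,0,0,-20,60,0,0,0,0,0,-60,60,0,0,0,0,0,-110,60,0,0,0,30,26,-130,60,0,0,0,70,60,-130,60,0,0,0,110,94,-130,60,0,0,0,150,128,-130,60,0,0,0,180,153,-130,60,0,0,0,196,166,-130,60,0,0,0,196,166,-130,60,0,0,0,196,166,-130,60])

```text
time: 5.9
eef_pos: [0.4558, 0.2976, 0.1001]
tcp_rot: [[-1.0, 0.003, 0.001], [0.003, 1.0, -0.0], [-0.001, -0.0, -1.0]]
ft_force: [0.1, -0.7, -1.9]
gripper_width: 0.0645
grasp_force: 45.0
```

```bash
cat >> h.py <<'E'
from scipy.optimize import least_squares
def basefit(c):
    "base centre: felt/bench boundary points at its outer rim"
    W=cloud(c).reshape(-1,3); m=W[(np.hypot(W[:,0]-.455,W[:,1]-.298)<.085)&(W[:,2]>.007)&(W[:,2]<.024)]
    # outermost points by angle
    ctr=np.array([.455,.298])
    for _ in range(4):
        d=m[:,:2]-ctr; a=np.degrees(np.arctan2(d[:,1],d[:,0]))//10; r=np.hypot(*d.T)
        q=np.array([d[a==k][np.argsort(r[a==k])[-3]] for k in np.unique(a) if (a==k).sum()>8])
        q=q[abs(np.hypot(*q.T)-.07)<.006]
        s=least_squares(lambda p:np.hypot(*(q-p[:2]).T)-p[2],[0,0,.07],loss="soft_l1",f_scale=.001).x
        ctr=ctr+s[:2]
    print("base",ctr,s[2],len(q)); return ctr
E
python3 - <<'E'
from h import *
c=wrist("w4.png",(.455,.298),.05,.08,.135)
basefit(c); basefit(cap("side")); basefit(cap("top"))
E
```

```text
5.9 tcp [0.4558 0.2976 0.1001] R [-1.      0.0028  0.0008  0.0028  1.     -0.0003 -0.0008 -0.0003 -1.    ] 0.06452701986979485 F [ 0.1337 -0.6675 -1.8754]
circle 0.443626344203949 0.2978917956352234 0.03123611956834793 box [0.4323 0.2976 0.1329] [0.0212 0.0598 0.0041] 267 top z [0.1316 0.1334 0.1347]
base [0.4527 0.2979] 0.06943207500106878 26
base [0.4544 0.2998] 0.06901584871032768 28
base [0.4556 0.2952] 0.06800015110035065 27
```

View pics/w4.png

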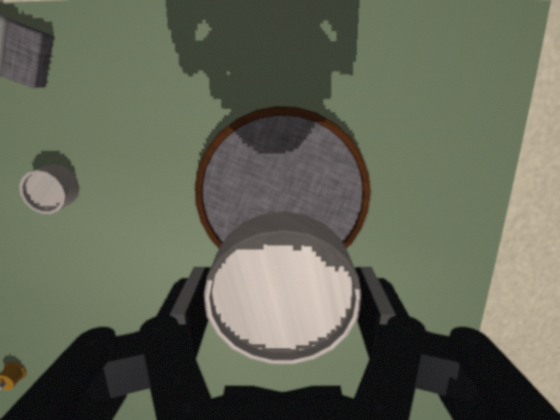

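The wide dish is held level between the pads, with the base at (283,185) behind it. I check the dish's centre relative to the TCP.

Run:
```python
from h import *
wrist(None,(.455,.298),.04,.138,.16)
```

```text
6.05 tcp [0.4558 0.2975 0.0999] R [-1.      0.0036  0.0001  0.0036  1.     -0.0002 -0.0001 -0.0002 -1.    ] 0.06454816065104917 F [-0.2194  0.1911 -2.1796]
circle 0.44942140579223633 0.29801756143569946 0.03886236250400543 box [0.4538 0.298  0.1491] [0.0637 0.0733 0.0201] 19251 top z [0.1456 0.148  0.1534]
```

Call:
move_arm(targets=[0,0,0,0,0,40,60,0,0,0,0,0,75,60,0,0,0,0,0,100,60,0,0,0,0,0,110,60,0,0,0,0,0,114,60,0,0,0,0,0,116,60,0,0,0,0,0,117,60,0,0,0,0,0,118,60,0,0,0,0,0,118,60])

```text
time: 7.22
eef_pos: [0.4553, 0.2983, -0.0177]
tcp_rot: [[-1.0, 0.002, 0.001], [0.002, 1.0, 0.0], [-0.001, 0.0, -1.0]]
ft_force: [-0.0, 0.2, -1.1]
gripper_width: 0.0651
grasp_force: 45.1
```

Call:
move_arm(targets=[0,0,0,0,0,0.5,60,0,0,0,0,0,0.5,64,0,0,0,0,0,0.5,70,0,0,0,0,0,0.5,85,0,0,0,0,0,0.5,85,0,0,0,0,0,0.5,85,0,0,0,0,0,-30,85,0,0,0,0,0,-80,85,0,0,0,0,0,-140,85,0,0,0,-194,-441,-218,85,0,0,0,-194,-441,-218,85,0,0,0,-194,-441,-218,85,0,0,0,-194,-441,-218,85,0,0,0,-194,-441,-218,85,0,0,0,-194,-441,-218,85,0,0,0,-194,-441,-218,85,0,0,0,-194,-441,-218,85,0,0,0,-194,-441,-218,85,0,0,0,-194,-441,-218,85,0,0,0,-194,-441,-218,85])

```text
time: 9.72
eef_pos: [0.6475, -0.1417, 0.1993]
tcp_rot: [[-1.0, 0.0, -0.001], [0.0, 1.0, 0.001], [0.001, 0.001, -1.0]]
ft_force: [-0.0, 0.1, 0.3]
gripper_width: 0.085
grasp_force: 0.0
```

```bash
cat >> h.py <<'E'
def measure(xy,r,R,H):
    "centre from top, side and wrist clouds near the rim height"
    for n in("top","side","wrist"):
        W=cloud(cap(n)).reshape(-1,3); m=W[(np.hypot(W[:,0]-xy[0],W[:,1]-xy[1])<r)&(W[:,2]>H-.006)&(W[:,2]<H+.006)]
        if len(m)<5: print(n,"few");continue
        (x,y),rad=cv2.minEnclosingCircle(m[:,:2].astype(np.float32)); lo,hi=np.percentile(m,[1,99],axis=0)
        print(n,"circ",np.round([x,y,rad],4),"box",np.round((lo+hi)/2,4)[:2],np.round(hi-lo,4)[:2],"z",np.round(np.percentile(m[:,2],[5,50,95]),4))
E
python3 - <<'E'
from h import *
wrist("w5.png",(.649,-.143),.04)
measure((.649,-.143),.04,.025,.02)
print("wide on base");measure((.455,.298),.04,.033,.0335)
E
```

```text
9.725 tcp [ 0.6475 -0.1417  0.1993] R [-1.      0.0005 -0.0009  0.0005  1.      0.0006  0.0009  0.0006 -1.    ] 0.08497535711434656 F [-0.0416  0.1484  0.2567]
circle 0.6474060416221619 -0.144148051738739 0.025127746164798737 box [ 0.6469 -0.1438  0.0191] [0.0479 0.048  0.0107] 1772 top z [0.017  0.0185 0.0235]
top circ [ 0.6528 -0.1543  0.0222] box [ 0.6535 -0.1522] [0.0377 0.0302] z [0.0156 0.019  0.0245]
side circ [ 0.6505 -0.1425  0.0274] box [ 0.6487 -0.1415] [0.0468 0.0486] z [0.0144 0.0163 0.0214]
wrist circ [ 0.6475 -0.1442  0.0252] box [ 0.6469 -0.1441] [0.0467 0.0462] z [0.017  0.0185 0.0236]
wide on base
top circ [0.4582 0.2976 0.0339] box [0.4563 0.2975] [0.0598 0.0633] z [0.028  0.0306 0.0361]
side circ [0.4558 0.2996 0.0338] box [0.4556 0.3004] [0.0628 0.0638] z [0.0277 0.0289 0.0333]
wrist few
```

Call:
move_arm(targets=[0,0,0,-1,-2,60,85,0,0,0,-1,-2,120,85,0,0,0,-1,-2,170,85,0,0,0,-1,-2,200,85,0,0,0,-1,-2,215,85,0,0,0,-1,-2,225,85,0,0,0,-1,-2,225,85,0,0,0,-1,-2,225,85,0,0,0,-1,-2,225,65,0,0,0,-1,-2,225,45,0,0,0,-1,-2,225,45,0,0,0,-1,-2,225,45,0,0,0,-1,-2,225,45,0,0,0,-1,-2,225,45,0,0,0,-1,-2,225,45], grip_force=40)

```text
time: 11.95
eef_pos: [0.6498, -0.1456, -0.024]
tcp_rot: [[-1.0, 0.002, 0.002], [0.002, 1.0, -0.001], [-0.002, -0.001, -1.0]]
ft_force: [0.1, -0.2, 5.4]
gripper_width: 0.0481
grasp_force: 41.8
```

Call:
move_arm(targets=[0,0,0,0,0,-20,45,0,0,0,0,0,-60,45,0,0,0,0,0,-110,45,0,0,0,10,23,-140,45,0,0,0,30,69,-150,45,0,0,0,52,119,-150,45,0,0,0,74,169,-150,45,0,0,0,96,219,-150,45,0,0,0,118,269,-150,45,0,0,0,140,319,-150,45,0,0,0,162,369,-150,45,0,0,0,180,412,-150,45,0,0,0,194,443,-150,45,0,0,0,194,443,-150,45,0,0,0,194,443,-150,45])

```text
time: 13.82
eef_pos: [0.4559, 0.2977, 0.125]
tcp_rot: [[-1.0, 0.002, 0.0], [0.002, 1.0, -0.0], [-0.0, -0.0, -1.0]]
ft_force: [-0.7, 1.0, -0.7]
gripper_width: 0.0485
grasp_force: 41.5
```

```bash
cat >> h.py <<'E'
def slab(n,xy,r,z0,z1):
    W=cloud(cap(n)).reshape(-1,3); m=W[(np.hypot(W[:,0]-xy[0],W[:,1]-xy[1])<r)&(W[:,2]>z0)&(W[:,2]<z1)]
    if len(m)<10: print(n,"few");return
    lo,hi=np.percentile(m,[1,99],axis=0);print(n,"ctr",np.round((lo+hi)/2,4),"ext",np.round(hi-lo,4),len(m))
E
python3 - <<'E'
from h import *
s=manip.sense();x,y,z=s["eef_pos"];print(s["eef_pos"],s["ft_force"])
c=cap("wrist");save(c,"w6.png")
np.set_printoptions(precision=4,suppress=True)
for n in("wrist","side"):
  print("wide");slab(n,(.455,.298),.04,.026,.038)
  print("held");slab(n,(x,y),.024,z+.036,z+.05)
E
```

```text
[0.45593803 0.29766269 0.12501336] [-0.74157145  0.99737066 -0.73221761]
wide
wrist ctr [0.4504 0.2988 0.0322] ext [0.0558 0.0612 0.0077] 4618
held
wrist ctr [0.4562 0.2976 0.1693] ext [0.0415 0.0449 0.0067] 8043
wide
side ctr [0.4556 0.3006 0.0301] ext [0.0621 0.0636 0.0081] 1107
held
side ctr [0.4506 0.2973 0.167 ] ext [0.0356 0.0418 0.0081] 297
```

View pics/w6.png

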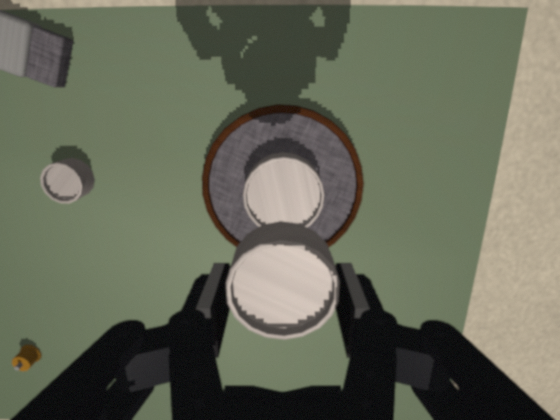

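Call:
move_arm(targets=[0,0,0,0,1,40,45,0,0,0,0,1,75,45,0,0,0,0,1,100,45,0,0,0,0,1,110,45,0,0,0,0,1,115,45,0,0,0,0,1,117,45,0,0,0,0,1,118,45,0,0,0,0,1,119,45,0,0,0,0,1,119,45])

```text
time: 15.2
eef_pos: [0.4561, 0.2992, 0.0061]
tcp_rot: [[-1.0, 0.002, 0.0], [0.002, 1.0, 0.0], [-0.0, 0.0, -1.0]]
ft_force: [-0.1, -0.5, -1.4]
gripper_width: 0.0483
grasp_force: 41.6
```

Call:
move_arm(targets=[0,0,0,0,0,0.5,45,0,0,0,0,0,1,45,0,0,0,0,0,1.2,45,0,0,0,0,0,1.2,45])

```text
time: 15.7
eef_pos: [0.456, 0.2992, 0.005]
tcp_rot: [[-1.0, 0.002, -0.0], [0.002, 1.0, -0.0], [0.0, -0.0, -1.0]]
ft_force: [-1.6, -1.0, 3.0]
gripper_width: 0.0485
grasp_force: 41.9
```

Call:
move_arm(targets=[0,0,0,0,0,0,50,0,0,0,0,0,0,58,0,0,0,0,0,0,70,0,0,0,0,0,0,70,0,0,0,0,0,-5,70,0,0,0,0,0,-35,80,0,0,0,0,0,-90,80,0,0,0,9,-50,-140,80,0,0,0,9,-100,-180,80,0,0,0,9,-150,-195,80,0,0,0,9,-188,-195,80,0,0,0,9,-188,-195,80,0,0,0,9,-188,-195,80])

```text
time: 17.32
eef_pos: [0.4465, 0.1115, 0.1997]
tcp_rot: [[-1.0, 0.002, 0.0], [0.002, 1.0, 0.0], [-0.0, 0.0, -1.0]]
ft_force: [0.7, 0.8, 0.5]
gripper_width: 0.0801
grasp_force: 0.0
```

Run:
```python
from h import *
wrist(None,(.447,.111),.03)
for n in ("side","top","wrist"):
  print("wide");slab(n,(.4557,.2985),.04,.028,.0375)
  print("mid");slab(n,(.4557,.2985),.03,.043,.056)
```

```text
17.325 tcp [0.4465 0.1115 0.1997] R [-1.      0.0023  0.      0.0023  1.      0.0004 -0.      0.0005 -1.    ] 0.08007134495279734 F [0.6522 0.8274 0.4863]
circle 0.44548213481903076 0.1110735610127449 0.01806425116956234 box [0.4451 0.1107 0.0189] [0.0343 0.034  0.0112] 927 top z [0.017  0.0186 0.0237]
wide
side ctr [0.4557 0.2999 0.0323] ext [0.0637 0.065  0.0084] 308
mid
side ctr [0.4553 0.301  0.0472] ext [0.047  0.0482 0.0081] 690
wide
top ctr [0.4622 0.319  0.0333] ext [0.0478 0.0237 0.0082] 28
mid
top ctr [0.4612 0.3149 0.0491] ext [0.0395 0.0149 0.0101] 74
wide
wrist ctr [0.4542 0.2944 0.0329] ext [0.0644 0.0573 0.0087] 1114
mid
wrist ctr [0.4535 0.2986 0.0486] ext [0.0474 0.047  0.0096] 2099
```

Call:
move_arm(targets=[0,0,0,0,-0.5,60,70,0,0,0,0,-0.5,120,60,0,0,0,0,-0.5,170,60,0,0,0,0,-0.5,200,60,0,0,0,0,-0.5,215,60,0,0,0,0,-0.5,223,60,0,0,0,0,-0.5,223,60,0,0,0,0,-0.5,223,60,0,0,0,0,-0.5,223,45,0,0,0,0,-0.5,223,31,0,0,0,0,-0.5,223,31,0,0,0,0,-0.5,223,31,0,0,0,0,-0.5,223,31,0,0,0,0,-0.5,223,31], grip_force=40)

```text
time: 19.42
eef_pos: [0.4474, 0.1107, -0.0223]
tcp_rot: [[-1.0, 0.002, 0.001], [0.002, 1.0, 0.0], [-0.001, 0.0, -1.0]]
ft_force: [-1.7, -0.4, 5.9]
gripper_width: 0.0337
grasp_force: 39.9
```

Call:
move_arm(targets=[0,0,0,0,0,-20,31,0,0,0,0,0,-60,31,0,0,0,0,0,-110,31,0,0,0,0,10,-145,31,0,0,0,-4,45,-160,31,0,0,0,-8,90,-160,31,0,0,0,-8,135,-160,31,0,0,0,-8,170,-160,31,0,0,0,-8,188,-160,31,0,0,0,-8,188,-160,31,0,0,0,-8,188,-160,31])

```text
time: 20.8
eef_pos: [0.4549, 0.2976, 0.1364]
tcp_rot: [[-1.0, 0.003, -0.0], [0.003, 1.0, -0.001], [0.0, -0.001, -1.0]]
ft_force: [-0.1, -0.8, 0.0]
gripper_width: 0.0339
grasp_force: 40.0
```

Run:
```python
from h import *
s=manip.sense();x,y,z=s["eef_pos"];print(s["eef_pos"],s["ft_force"])
for n in("wrist","side"):
  print("mid");slab(n,(.4555,.2985),.03,.044,.055)
  print("held");slab(n,(x,y),.02,z+.034,z+.047)
```

```text
[0.45491566 0.29762844 0.13635211] [-0.05829648 -0.75234515  0.00992334]
mid
wrist ctr [0.4536 0.2995 0.0494] ext [0.0471 0.0464 0.0077] 2999
held
wrist ctr [0.4524 0.2978 0.1769] ext [0.0337 0.0337 0.0117] 5230
mid
side ctr [0.4554 0.3012 0.0477] ext [0.0468 0.0481 0.0073] 572
held
side ctr [0.4519 0.2971 0.1765] ext [0.0291 0.0325 0.0109] 164
```

Call:
move_arm(targets=[0,0,0,-1,1.5,40,31,0,0,0,-1,1.5,75,31,0,0,0,-1,1.5,95,31,0,0,0,-1,1.5,105,31,0,0,0,-1,1.5,109,31,0,0,0,-1,1.5,111,31,0,0,0,-1,1.5,112,31,0,0,0,-1,1.5,112.5,31,0,0,0,-1,1.5,112.5,31])

```text
time: 22.12
eef_pos: [0.4561, 0.3003, 0.0244]
tcp_rot: [[-1.0, 0.002, 0.001], [0.002, 1.0, 0.0], [-0.001, 0.0, -1.0]]
ft_force: [0.1, -0.1, -1.1]
gripper_width: 0.0342
grasp_force: 40.0
```

Call:
move_arm(targets=[0,0,0,0,-0.5,0.5,31,0,0,0,0,-1,1,31,0,0,0,0,-1,1.2,31,0,0,0,0,-1,1.2,31])

```text
time: 22.62
eef_pos: [0.4561, 0.2997, 0.0237]
tcp_rot: [[-1.0, 0.002, 0.0], [0.002, 1.0, 0.001], [-0.0, 0.001, -1.0]]
ft_force: [-2.9, 1.3, 5.7]
gripper_width: 0.0335
grasp_force: 40.4
```

Call:
move_arm(targets=[0,0,0,0,-1,1,36,0,0,0,0,-1,1,44,0,0,0,0,-1,1,56,0,0,0,0,-1,1,56,0,0,0,0,-1,-5,56,0,0,0,0,0,-35,60,0,0,0,0,0,-90,60,0,0,0,-30,-44,-140,60,0,0,0,-60,-88,-176,60,0,0,0,-90,-132,-176,60,0,0,0,-120,-177,-176,60,0,0,0,-150,-220,-176,60,0,0,0,-175,-258,-176,60,0,0,0,-190,-280,-176,60,0,0,0,-190,-280,-176,60,0,0,0,-190,-280,-176,60])

```text
time: 24.62
eef_pos: [0.6449, 0.0199, 0.1989]
tcp_rot: [[-1.0, 0.001, -0.0], [0.001, 1.0, 0.001], [0.0, 0.001, -1.0]]
ft_force: [-0.4, 0.5, -0.2]
gripper_width: 0.0599
grasp_force: 0.0
```

Run:
```python
from h import *
wrist("w7.png",(.6465,.0195),.02,.013,.022)
wrist(None,(.6465,.0195),.02,.006,.03)
for n in ("side","wrist"):
  print("mid");slab(n,(.4557,.2985),.03,.045,.055)
  print("nar");slab(n,(.4557,.2985),.025,.061,.072)
```

```text
24.625 tcp [0.6449 0.0199 0.1989] R [-1.      0.0011 -0.0005  0.0011  1.      0.0007  0.0005  0.0007 -1.    ] 0.059902821343861344 F [-0.4325  0.4753 -0.1833]
circle 0.6444377303123474 0.019095974043011665 0.009967279620468616 box [0.6444 0.019  0.0173] [0.0189 0.0188 0.0078] 260 top z [0.0172 0.0191 0.0206]
24.675 tcp [0.6448 0.0201 0.199 ] R [-1.      0.0006 -0.0004  0.0006  1.      0.0005  0.0004  0.0005 -1.    ] 0.05988120795787287 F [-0.2022  0.6874  0.1377]
circle 0.6442937254905701 0.019262835383415222 0.010021256282925606 box [0.6442 0.0191 0.0167] [0.0188 0.0191 0.0191] 302 top z [0.0106 0.0192 0.0249]
mid
side ctr [0.4555 0.3024 0.0497] ext [0.0482 0.0464 0.0092] 209
nar
side ctr [0.4562 0.3    0.0648] ext [0.0336 0.0353 0.0075] 347
mid
wrist few
nar
wrist few
```

View pics/w7.png

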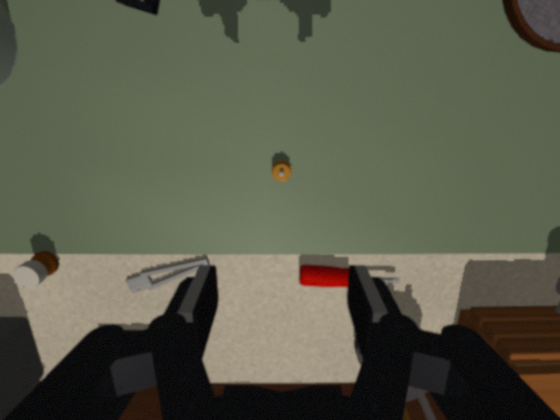

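The barrel is at (282,172), between the fingers.

Call:
move_arm(targets=[0,0,0,-1,-1,60,55,0,0,0,-1,-1,120,45,0,0,0,-1,-1,170,45,0,0,0,-1,-1,200,45,0,0,0,-1,-1,214,45,0,0,0,-1,-1,222,45,0,0,0,-1,-1,222,45,0,0,0,-1,-1,222,45,0,0,0,-1,-1,222,30,0,0,0,-1,-1,222,15,0,0,0,-1,-1,222,15,0,0,0,-1,-1,222,15,0,0,0,-1,-1,222,15,0,0,0,-1,-1,222,15], grip_force=30)

```text
time: 26.68
eef_pos: [0.6471, 0.0176, -0.022]
tcp_rot: [[-1.0, 0.002, 0.001], [0.002, 1.0, -0.0], [-0.001, -0.0, -1.0]]
ft_force: [-1.9, -0.5, 5.4]
gripper_width: 0.0182
grasp_force: 29.4
```

Call:
move_arm(targets=[0,0,0,0,0,-20,15,0,0,0,0,0,-60,15,0,0,0,0,0,-110,15,0,0,0,15,22,-150,15,0,0,0,40,59,-170,15,0,0,0,70,103,-170,15,0,0,0,100,147,-170,15,0,0,0,130,191,-170,15,0,0,0,160,235,-170,15,0,0,0,180,265,-170,15,0,0,0,191,281,-170,15,0,0,0,191,281,-170,15,0,0,0,191,281,-170,15])

```text
time: 28.3
eef_pos: [0.4566, 0.2983, 0.147]
tcp_rot: [[-1.0, 0.003, 0.0], [0.003, 1.0, -0.0], [-0.0, -0.0, -1.0]]
ft_force: [0.2, 0.2, -0.4]
gripper_width: 0.0182
grasp_force: 29.4
```

Run:
```python
from h import *
s=manip.sense();x,y,z=s["eef_pos"];print(s["eef_pos"],s["ft_force"])
c=cap("wrist");save(c,"w8.png")
for n in("wrist","side"):
  print("nar");slab(n,(.4555,.2985),.025,.061,.072)
  print("held");slab(n,(x,y),.013,z+.034,z+.05)
```

```text
[0.45660328 0.29831081 0.14703509] [ 0.15833445  0.20746488 -0.39821814]
nar
wrist ctr [0.4541 0.2985 0.0662] ext [0.0339 0.0333 0.0079] 1651
held
wrist ctr [0.4542 0.2984 0.1887] ext [0.0197 0.0183 0.0147] 1683
nar
side ctr [0.4561 0.3    0.0651] ext [0.0335 0.0347 0.0079] 346
held
side ctr [0.4488 0.2966 0.1886] ext [0.0057 0.0143 0.0148] 41
```

View pics/w8.png

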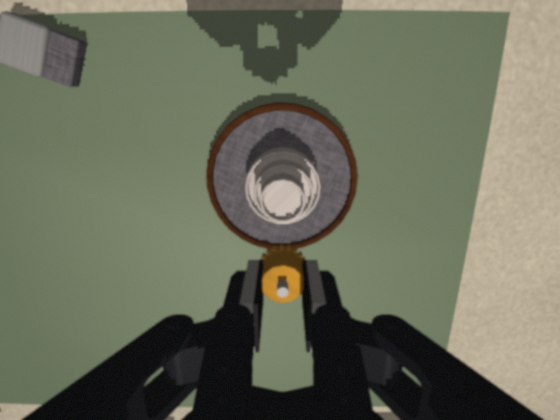

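The dishes are nested at (282,190) and the barrel is held straight at (282,280), aligned within a millimetre.

Call:
move_arm(targets=[0,0,0,0,0,40,15,0,0,0,0,0,70,15,0,0,0,0,0,90,15,0,0,0,0,0,98,15,0,0,0,0,0,102,15,0,0,0,0,0,104,15,0,0,0,0,0,105,15,0,0,0,0,0,105.5,15,0,0,0,0,0,105.5,15])

```text
time: 29.68
eef_pos: [0.4561, 0.2992, 0.0417]
tcp_rot: [[-1.0, 0.002, 0.0], [0.002, 1.0, 0.0], [-0.0, 0.0, -1.0]]
ft_force: [-0.1, -0.7, 1.0]
gripper_width: 0.0185
grasp_force: 29.4
```

Call:
move_arm(targets=[0,0,0,0,0,0.5,15,0,0,0,0,0,1,15,0,0,0,0,0,1,15])

```text
time: 30.05
eef_pos: [0.4561, 0.2992, 0.0409]
tcp_rot: [[-1.0, 0.002, 0.0], [0.002, 1.0, 0.0], [-0.0, 0.0, -1.0]]
ft_force: [-2.2, -0.7, 3.7]
gripper_width: 0.0183
grasp_force: 29.6
```

Call:
move_arm(targets=[0,0,0,0,0,1,20,0,0,0,0,0,1,27,0,0,0,0,0,1,36,0,0,0,0,0,1,36,0,0,0,0,0,-6,36,0,0,0,0,0,-40,40,0,0,0,0,0,-95,60,0,0,0,0,0,-150,60,0,0,0,-56,-596,-180,60,0,0,0,-56,-596,-180,60,0,0,0,-56,-596,-180,60,0,0,0,-56,-596,-180,60,0,0,0,-56,-596,-180,60,0,0,0,-56,-596,-180,60,0,0,0,-56,-596,-180,60,0,0,0,-56,-596,-180,60,0,0,0,-56,-596,-180,60,0,0,0,-56,-596,-180,60,0,0,0,-56,-596,-180,60,0,0,0,-56,-596,-180,60])

```text
time: 32.55
eef_pos: [0.5106, -0.2965, 0.2206]
tcp_rot: [[-1.0, 0.002, 0.0], [0.002, 1.0, 0.0], [-0.0, 0.0, -1.0]]
ft_force: [0.2, 0.1, 0.2]
gripper_width: 0.0602
grasp_force: 0.0
```

Call:
move_arm(targets=[0,0,0,0,0,0,60,0,0,0,0,0,0,60,0,0,0,0,0,0,60])

```text
time: 32.92
eef_pos: [0.5108, -0.2963, 0.2205]
tcp_rot: [[-1.0, 0.001, 0.0], [0.001, 1.0, -0.0], [-0.0, -0.0, -1.0]]
ft_force: [-1.0, 0.3, -0.1]
gripper_width: 0.06
grasp_force: 0.0
```

Run:
```python
from h import *
s=manip.sense();print(s["eef_pos"],s["ft_force"],s["joint_positions"])
c=cap("wrist");save(c,"w9.png")
for n in("wrist","side","top"):
  print(n);slab(n,(.512,-.297),.035,.108,.128);slab(n,(.512,-.297),.07,.015,.06);slab(n,(.512,-.297),.07,.08,.098)
print("stack");
for z in((.028,.038),(.045,.055),(.062,.072),(.074,.084),(.084,.095)): slab("side",(.456,.299),.04,*z); slab("top",(.456,.298),.04,*z)
```

```text
[ 0.51078256 -0.29631573  0.2205338 ] [-1.0019561   0.29397804 -0.09286272] [-6.51669326e-01 -3.98380648e-02  1.67300299e+00  1.47269800e-05
  1.50822771e+00 -2.22132296e+00]
wrist
wrist ctr [ 0.5069 -0.3007  0.1154] ext [0.0217 0.0218 0.0123] 645
wrist ctr [ 0.4621 -0.2998  0.0377] ext [0.0185 0.0795 0.0433] 220
wrist ctr [ 0.5068 -0.3006  0.0865] ext [0.0906 0.0912 0.0124] 7385
side
side ctr [ 0.5085 -0.2966  0.1133] ext [0.021  0.0224 0.0104] 58
side ctr [ 0.507  -0.2694  0.0375] ext [0.1036 0.0529 0.0436] 549
side ctr [ 0.5091 -0.2914  0.0875] ext [0.0846 0.0733 0.0148] 487
top
top ctr [ 0.5005 -0.2988  0.1161] ext [0.007  0.0176 0.0121] 23
top ctr [ 0.5092 -0.2671  0.0379] ext [0.0994 0.041  0.0438] 156
top ctr [ 0.5109 -0.2949  0.0878] ext [0.0894 0.0791 0.015 ] 859
stack
side ctr [0.4555 0.3006 0.0329] ext [0.0638 0.0644 0.0096] 300
top ctr [0.4563 0.2974 0.033 ] ext [0.0601 0.0651 0.0097] 182
side ctr [0.4553 0.3029 0.0496] ext [0.0489 0.0456 0.0092] 215
top ctr [0.4576 0.298  0.0499] ext [0.0467 0.0492 0.0095] 126
side ctr [0.4562 0.3001 0.0667] ext [0.0341 0.0351 0.0093] 220
top ctr [0.458  0.2979 0.067 ] ext [0.0316 0.0343 0.0097] 104
side ctr [0.4553 0.3007 0.0784] ext [0.0184 0.0181 0.0085] 118
top ctr [0.4574 0.2988 0.0795] ext [0.0181 0.019  0.0088] 47
side few
top ctr [0.4567 0.3002 0.0861] ext [0.0132 0.01   0.004 ] 15
```

View pics/w9.png

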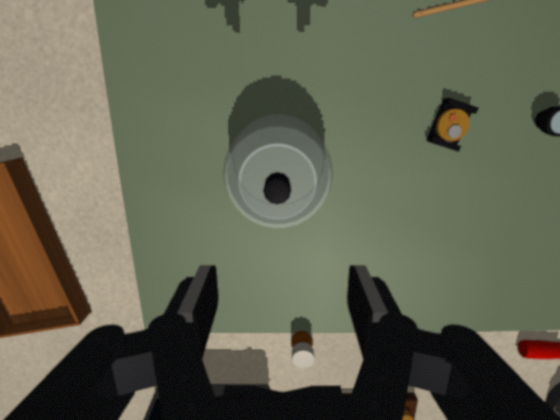

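The stack is complete up to the barrel (drum top at 81 mm), and the dome knob is at (277,188). Now I grip the knob.

Call:
move_arm(targets=[0,0,0,2,-4,50,55,0,0,0,2,-4,90,50,0,0,0,2,-4,120,50,0,0,0,2,-4,140,50,0,0,0,2,-4,150,50,0,0,0,2,-4,154,50,0,0,0,2,-4,154,50,0,0,0,2,-4,154,40,0,0,0,2,-4,154,30,0,0,0,2,-4,154,20,0,0,0,2,-4,154,20,0,0,0,2,-4,154,20,0,0,0,2,-4,154,20,0,0,0,2,-4,154,20], grip_force=50)

```text
time: 35.67
eef_pos: [0.5092, -0.3012, 0.0673]
tcp_rot: [[-1.0, 0.002, 0.001], [0.002, 1.0, -0.001], [-0.001, -0.001, -1.0]]
ft_force: [0.1, 1.8, 5.5]
gripper_width: 0.0222
grasp_force: 49.2
```

Call:
move_arm(targets=[0,0,0,0,0,-5,20,0,0,0,0,0,-20,20,0,0,0,0,0,-50,20,0,0,0,0,0,-90,20,0,0,0,0,0,-125,20,0,0,0,0,5,-145,20,0,0,0,2,20,-150,20,0,0,0,4,45,-150,20,0,0,0,7,80,-150,20,0,0,0,11,120,-150,20,0,0,0,14,160,-150,20,0,0,0,18,200,-150,20,0,0,0,21,240,-150,20,0,0,0,25,280,-150,20,0,0,0,28,320,-150,20,0,0,0,32,355,-150,20,0,0,0,34,380,-150,20,0,0,0,36,395,-150,20,0,0,0,36,400,-150,20,0,0,0,36,400,-150,20])

```text
time: 38.17
eef_pos: [0.4732, 0.099, 0.2159]
tcp_rot: [[-1.0, 0.002, -0.001], [0.002, 1.0, -0.0], [0.001, -0.0, -1.0]]
ft_force: [0.5, -0.2, -2.1]
gripper_width: 0.0222
grasp_force: 49.2
```

Call:
move_arm(targets=[0,0,0,1,10,0,20,0,0,0,3,35,0,20,0,0,0,6,70,0,20,0,0,0,9,105,0,20,0,0,0,12,140,0,20,0,0,0,15,170,0,20,0,0,0,17,190,0,20,0,0,0,17.5,200,0,20,0,0,0,17.5,200,0,20,0,0,0,17.5,200,0,20,0,0,0,17.5,200,0,20])

```text
time: 39.55
eef_pos: [0.4566, 0.2984, 0.2164]
tcp_rot: [[-1.0, 0.003, 0.0], [0.003, 1.0, -0.0], [-0.0, -0.0, -1.0]]
ft_force: [-1.3, 0.0, -2.2]
gripper_width: 0.0218
grasp_force: 49.3
```

Run:
```python
from h import *
s=manip.sense();print(s["eef_pos"],s["ft_force"])
c=cap("side");save(c,"s10.png")
basefit(c)
for z in((.155,.2),(.2,.23),(.23,.242)): slab("side",(.456,.299),.07,*z); slab("wrist",(.456,.299),.07,*z)
```

```text
[0.45661076 0.29844438 0.21643216] [-1.33217473e+00  1.97316161e-03 -2.20588185e+00]
base [0.45432488 0.29998188] 0.0689451967574106 25
side ctr [0.4506 0.3265 0.1774] ext [0.0965 0.0562 0.0437] 1065
wrist ctr [0.4089 0.2985 0.1776] ext [0.017  0.0759 0.0439] 1044
side ctr [0.4541 0.3061 0.2152] ext [0.1015 0.0964 0.0293] 1688
wrist ctr [0.442  0.2989 0.2158] ext [0.0828 0.0995 0.0284] 4797
side ctr [0.4554 0.3031 0.2348] ext [0.0833 0.0811 0.0094] 2108
wrist ctr [0.452  0.2991 0.2358] ext [0.0861 0.0897 0.0113] 16415
```

View pics/s10.png

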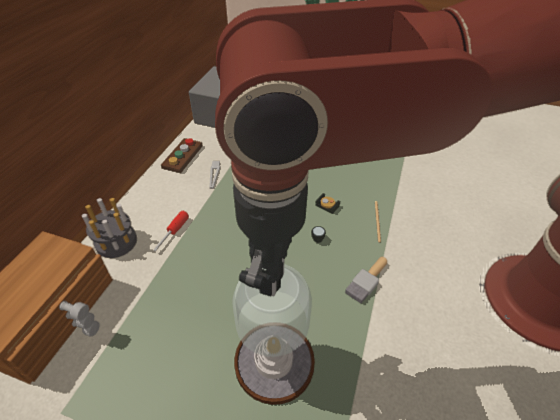

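The dome hangs upright over the stack and base at (275,362), so I lower it gently.

Call:
move_arm(targets=[0,0,0,1,0,6,20,0,0,0,1,0,20,20,0,0,0,1,0,38,20,0,0,0,1,0,56,20,0,0,0,1,0,74,20,0,0,0,1,0,92,20,0,0,0,1,0,108,20,0,0,0,1,0,120,20,0,0,0,1,0,128,20,0,0,0,1,0,132,20,0,0,0,1,0,134,20,0,0,0,1,0,135,20,0,0,0,1,0,135.5,20,0,0,0,1,0,135.5,20,0,0,0,1,0,135.5,20])

```text
time: 41.78
eef_pos: [0.4555, 0.2992, 0.0811]
tcp_rot: [[-1.0, 0.002, 0.0], [0.002, 1.0, 0.0], [-0.0, 0.0, -1.0]]
ft_force: [-0.2, -0.4, -1.6]
gripper_width: 0.022
grasp_force: 49.3
```

Call:
move_arm(targets=[0,0,0,0,0,0.5,20,0,0,0,0,0,1,20,0,0,0,0,0,1.3,20,0,0,0,0,0,1.6,20,0,0,0,0,0,1.9,20,0,0,0,0,0,1.9,20])

```text
time: 42.52
eef_pos: [0.4555, 0.2992, 0.0794]
tcp_rot: [[-1.0, 0.002, 0.0], [0.002, 1.0, 0.0], [-0.0, 0.0, -1.0]]
ft_force: [-1.3, -0.0, 0.9]
gripper_width: 0.022
grasp_force: 49.6
```

Call:
move_arm(targets=[0,0,0,0,0,0.2,22,0,0,0,0,0,0.2,25,0,0,0,0,0,0.2,32,0,0,0,0,0,0.2,44,0,0,0,0,0,0.2,50,0,0,0,0,0,0.2,50,0,0,0,0,0,-5,50,0,0,0,0,0,-30,50,0,0,0,0,0,-70,50,0,0,0,0,0,-120,50,0,0,0,0,-60,-130,50,0,0,0,0,-120,-130,50,0,0,0,0,-180,-130,50,0,0,0,0,-200,-130,50,0,0,0,0,-200,-130,50,0,0,0,0,-200,-130,50])

```text
time: 44.52
eef_pos: [0.4551, 0.0997, 0.2093]
tcp_rot: [[-1.0, 0.002, 0.0], [0.002, 1.0, 0.0], [-0.0, 0.0, -1.0]]
ft_force: [0.7, 0.2, 0.3]
gripper_width: 0.0498
grasp_force: 0.0
```

Run:
```python
from h import *
s=manip.sense();print(s["eef_pos"],s["ft_force"],s["time"])
c=cap("side");save(c,"s11.png")
for n in("side","top","wrist"):
  print(n);slab(n,(.456,.299),.04,.12,.14);slab(n,(.456,.299),.07,.095,.11)
  basefit(cap(n))
W=cloud(c).reshape(-1,3);m=W[(np.hypot(W[:,0]-.4555,W[:,1]-.3)<.033)&(W[:,2]>.098)&(W[:,2]<.107)]
A=np.c_[m[:,:2]-[.4555,.3],np.ones(len(m))];print("top plane",len(m),np.linalg.lstsq(A,m[:,2],rcond=None)[0])
slab("side",(.466,-.108),.04,.012,.025)
```

```text
[0.45506328 0.09974708 0.20927334] [0.73982387 0.15604313 0.29038065] 44.525
side
side ctr [0.4554 0.3012 0.1263] ext [0.0216 0.0215 0.0111] 209
side ctr [0.4553 0.3014 0.0994] ext [0.0798 0.0793 0.0083] 1887
base [0.45432025 0.29980517] 0.0690694618178011 24
top
top ctr [0.4575 0.2991 0.1279] ext [0.0229 0.0232 0.0147] 100
top ctr [0.457  0.3096 0.1014] ext [0.0851 0.0642 0.0124] 679
base [0.45484485 0.29557237] 0.06815068529345973 10
wrist
wrist ctr [0.4537 0.2981 0.1269] ext [0.0221 0.0219 0.0133] 913
wrist ctr [0.4531 0.2977 0.1001] ext [0.0838 0.0838 0.0098] 6516
base [0.45291511 0.29686197] 0.06940433133993155 23
top plane 1035 [0.00023289 0.00124461 0.1009334 ]
side ctr [ 0.4646 -0.1068  0.0153] ext [0.0525 0.0401 0.0065] 192
```

View pics/s11.png

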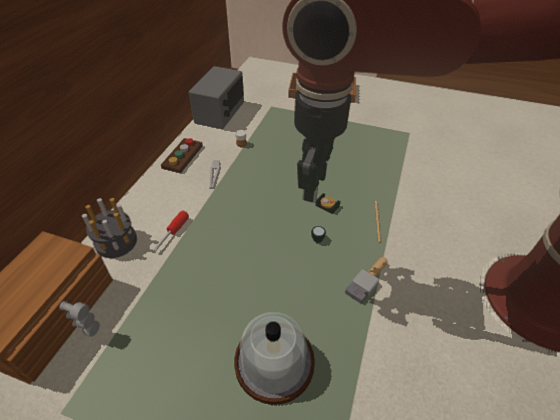

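The dome stands level: its top plane is flat to about 1 mrad at 101–102 mm, and it is centred within about 1.5 mm of the base at (275,360). The stack is inside and the movement is undisturbed, so I hand in.

```bash
python3 -c "
from bench import manip
print(manip.close_job())"
```

```text
the job is handed in; nothing more can be done
None
```

The job is handed in: the three dishes and the barrel are stacked in order on the base under the dome, which stands level inside the rim, and the watch movement was not touched (about 45 s of the 134 s used).

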